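# Nudge two specimen discs into the carrier

## Task

Load the specimen carrier for polishing: with the fingertips, push each of the two loose black discs across the plate until it drops over the edge and lies flat at the bottom of the recess of its own size, large disc in the larger recess and small disc in the smaller one. Only push them, in either order; do not pick a disc up off the plate. Leave the vial on the plate and the other things on the bench where they are.

Things in the scene. Friction and masses are not known exactly. Their poses are not given: they have to be found in the camera images.
- carrier: flat aluminium plate, 180 (x) x 190 (y) x 20 mm, on a 140x150x50 mm grey pedestal fixed to the bench; origin: on the bench under its centre; the flat top is 70 mm above. +x points away from the robot (turned up to 0.35 rad), y left, z up. Two round recesses in its far half: the larger at x +40, y -45 mm, the smaller at x +40, y +45 mm. Behind each (+x side) a bent steel rod, 7 mm high, serves as a stop
- large_recess (a point): centre of the mouth of the larger recess, level with the plate's top; recess 48 mm across, 7 mm deep, flat grey-lined floor; axes as the carrier's. Its near side is open and level with the plate; the rod stop is a 104 degree arc round its +x side, inner edge 0.5 mm outside the recess's edge
- small_recess (a point): centre of the mouth of the smaller recess, level with the plate's top; recess 36 mm across, 7 mm deep, flat grey-lined floor; axes as the carrier's. Its near side is open and level with the plate; the rod stop is a 104 degree arc round its +x side, inner edge 0.5 mm outside the recess's edge
- large_disc: large specimen disc, black resin with a small bare-metal rectangle in its face, 44 mm across, 12 mm thick, about 60 g, lying loose and flat on the near half of the plate, on the left or the right; origin at the centre of its underside, z up. Seated, its underside is 7 mm below the plate's top and it stands 5 mm proud
- small_disc: small specimen disc, like the large one but 32 mm across, 12 mm thick, about 30 g, lying loose and flat on the near half of the plate, on the other side; origin at the centre of its underside, z up. Seated, its underside is 7 mm below the plate's top. It would also drop into the larger recess, which is wrong
- vial: glass sample vial with black cap, 22 mm wide, 45 mm tall, standing on the carrier plate between and behind the recesses; origin at the centre of its underside; to be left alone
- stopper_jar: glass jar with white lid, 64 mm wide, 68 mm tall, standing on the bench to the right of the plate; origin at the centre of its underside; to be left alone
- amber_phial: small amber bottle with black cap, 44 mm wide, 91 mm tall, standing on the bench to the right of the plate; origin at the centre of its underside; to be left alone
- weigh_dish: hexagonal weighing dish, 92x106x19 mm, on the bench to the left of the plate, behind the cardboard carton; origin at the centre of its underside; to be left alone
- red_jar: dark red jar with screw lid, 68 mm wide, 103 mm tall, on the bench behind the cardboard carton; origin at the centre of its underside; to be left alone
There are look-alikes about, which are no part of the job. What is shaped like the small_disc but pink is not meant. Leave any turquoise look-alike of the large_disc alone.

How it is judged:
By the outcome, as a careful person would: the job done as asked, in the order asked, and still so for the second after the job is handed in, with the robot touching nothing.
It also fails if it takes over 64 s, if anything falls off the work surface, if the arm or the gripper's body presses on something with over 40 N, if the wrist force passes 120 N, or if a joint passes its speed limit or range.

## Robot

A 7-joint arm with a two-finger parallel gripper is mounted at the origin on a cart in front of the work surface, level with it; the furniture and walls round the work are solid. World frame = base frame: x ahead of the robot, y to its left, z up, the work surface at z = 0. Lengths are in m, angles in rad, forces in N, time in s.
With the tool pointing down it reaches from about 0.35 to 0.9 m from the base axis. Payload 8.1 kg.
Tool frame: the origin (TCP) lies at the very end of the fingers, on their centre line; the grasp point (between the pads) lies 19 mm behind it (arm.tcp_to_grasp is the z of the grasp point in the tool frame, in m); z points along the fingers, y is the line along which they close (so a half turn about z gives the same grasp; the last joint's range is limited). The gripper opens to 92 mm and grips with 3 to 60 N. Pads are 19 mm wide; open, the fingers measure 130 mm over their backs; the gripper's body (75 mm by 190 mm) begins 47 mm behind the grasp point.
Start: joints at [-1.302, 0.434, 0.025, 1.573, -0.012, 1.134, -0.075], TCP at [0.227, 0.582, 0.227] pointing down, gripper open.
Joint ranges: [-2.62, 2.62], [-0.44, 2.09], [-1.27, 1.32], [0.08, 2.57], [-1.32, 4.46], [0.12, 2], [-2.74, 2.74]. Speed limits (rad/s): [2.22, 2.22, 3.01, 3.01, 3.14, 3.14, 3.14].

## Interface

Orientations are given as a rotation vector (axis times angle).
In Python, from cell import readout, vision, sign_off, arm gives the robot as it stands. The module is installed in compiled form; this text tells all that it offers.
- The arm moves only by the shell command python3 -m creep 'ROWS' [FORCE]. ROWS is JSON, a list of rows, each a list of 5 numbers: the shift along the tool's x, y, z in units of 4 cm (1.0 is 4 cm), then the turn about the tool's z in units of 4 degrees (1.0 is 4 degrees), then the opening, from 0 (shut) to 1 (fully open). A call has 1 to 12 rows; each row shifts and turns the commanded pose from where the row before left it, along the tool's axes as they then stand; what a row does not reach is not made up. A row lasts 1/8 s, in which the tool goes at most 62.5 mm and 10.7 degrees, less where a joint would pass 70% of its speed; a pose out of reach is approached as far as the arm can. A call with a number of a shift or a turn outside -1 to 1 is refused whole. A call with a gripper value outside its range is refused whole. The fingers move at their own pace and stop on an object; FORCE is the grip in N (left out, the last holds). Time passes only in rows, so rows that do not move let the fingers close. It gives the time, the measured TCP pose, the force, the opening and the grip force at its end, in the units of the state.
- readout.observe(): the state, without advancing time (a new reading comes with each control period).
- vision.get_image(name): name is "scene" or "top" or "wrist"; returns a dict with "pixels" (384x512x3 uint8, blue, green, red), "z_map" (384x512 float32, m along the optical axis (not along the pixel's ray), 0 where there is no reading), "camera_matrix" (3x3 intrinsics, pixels), "position" and "rotation" of the camera in the world. Camera axes: x right, y up, looking along -z (the intrinsics and any distortion apply to the point x, -y, -z); pixel columns grow to the right and rows downward; lengths in m; the calibration is good to about 2 mm. A picture is of the moment at which its call begins.
- sign_off(): hands the job in; it is judged then, once.
The state is a dict: "clock": time; "joints": joint angles; "dq": joint speeds; "joint_efforts": joint torques, N m; "position": TCP position; "ee_rot": TCP orientation; "force": force on the tool from outside, world axes, zero at the start; "ft_torque": the same for the moment, N m; "width": opening from 0.0 (shut) to 1.0 (fully open); "gripper_force": force on a finger pad.
Only numpy, scipy, OpenCV 4.12 (cv2) and the standard library are available. Lean on these libraries where they do the work, as an engineer would, in place of code of your own. Each camera call takes 0.05 s, during which the arm holds its last target. There are 200 camera calls.

## Working session

There is one attempt and no reset: what is moved stays moved. The work goes in short steps, Python scripts to look and compute and a shell command to move; the robot and the scene stay as the last step left them, time stands still between calls to the robot, and variables do not carry over. Pictures are saved under pics/ and viewed, at most 10 in all, crops included, and the job is handed in when it is done.

```bash
mkdir -p pics
cat > h.py <<'E'
import numpy as np, cv2
from scipy.spatial.transform import Rotation as R
from cell import readout, vision, arm
def grab(n,f=None):
    im=vision.get_image(n)
    if f: cv2.imwrite('pics/'+f,im['pixels'])
    return im
def rot(im):
    r=np.array(im['rotation'],float)
    return r if r.shape==(3,3) else R.from_rotvec(r).as_matrix()
def ray(im,u,v,z):
    K=np.array(im['camera_matrix']); a=np.linalg.solve(K,[u,v,1.]); d=rot(im)@np.array([a[0],-a[1],-a[2]])
    p=np.array(im['position']); return p+d*(z-p[2])/d[2]
E
python3 - <<'E'
from h import *
s=readout.observe(); print({k:np.round(s[k],3) for k in ('clock','position','ee_rot','force','width')})
a=grab('top','top.png'); b=grab('scene','scene.png')
print(a['position'],a['rotation'],a['camera_matrix'],[k for k in a])
E
```

```text
{'clock': np.float64(0.0), 'position': array([0.227, 0.582, 0.226]), 'ee_rot': array([-5.810e-01, -3.087e+00,  3.000e-03]), 'force': array([-0.095, -0.594,  0.374]), 'width': np.float64(0.999)}
[ 0.377756   -0.18628498  1.11116451] [ 0.08232972 -0.10062033 -1.56012365] [[390.18027607   0.         257.46998441]
 [  0.         390.18027607 202.2852641 ]
 [  0.           0.           1.        ]] ['pixels', 'z_map', 'camera_matrix', 'position', 'rotation']
```

View pics/top.png

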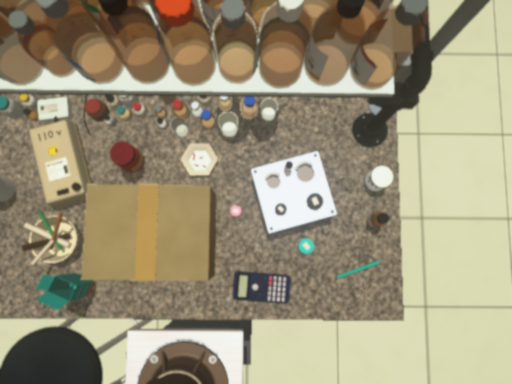

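View pics/scene.png

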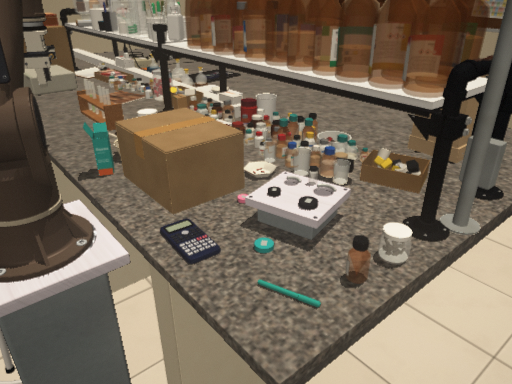

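The top view shows the plate centred near (293,192), the small disc at (281,210), the large disc at (316,201), the recesses at (273,180) and (305,172), and the vial at (289,167). The pink look-alike is at (235,210) and the turquoise one at (307,246). The scene view agrees: each disc is on the same side as its own recess.

Run:
```python
from h import *
a=grab('top'); p=a['pixels']
for n,u,v,z in [('plate',293,192,.07),('small',281,210,.082),('large',316,201,.082),('rs',273,180,.07),('rl',305,172,.07),('vial',289,165,.115)]:
    print(n,ray(a,u,v,z).round(3))
g=p.min(2); m=((g>165)*255).astype('uint8'); m[:140]=0;m[245:]=0;m[:,:240]=0;m[:,345:]=0
c=max(cv2.findContours(m,0,2)[0],key=cv2.contourArea); 
b=cv2.boxPoints(cv2.minAreaRect(c)); w=np.array([ray(a,*q,.07) for q in b]); print(w.round(4),w.mean(0), [np.linalg.norm(w[i]-w[i-1]).round(3) for i in range(4)])
cv2.imwrite('pics/crop.png',cv2.resize(p[140:245,240:345],None,fx=5.5,fy=5.5,interpolation=cv2.INTER_CUBIC))
s=readout.observe();print(R.from_rotvec(s['ee_rot']).as_matrix().round(3))
```

```text
plate [ 0.529 -0.294  0.07 ]
small [ 0.478 -0.26   0.082]
large [ 0.503 -0.354  0.082]
rs [ 0.561 -0.239  0.07 ]
rl [ 0.584 -0.326  0.07 ]
vial [ 0.593 -0.279  0.115]
[[ 0.5923 -0.1758  0.07  ]
 [ 0.648  -0.3653  0.07  ]
 [ 0.4698 -0.4121  0.07  ]
 [ 0.4166 -0.2258  0.07  ]] [ 0.5316919  -0.29474286  0.07      ] [np.float64(0.183), np.float64(0.197), np.float64(0.184), np.float64(0.194)]
[[-0.932  0.363 -0.   ]
 [ 0.363  0.932 -0.001]
 [-0.    -0.001 -1.   ]]
```

View pics/crop.png

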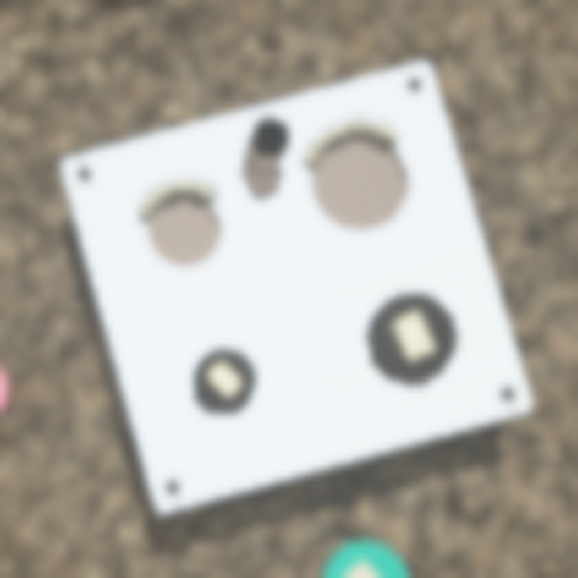

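The crop shows the small disc at (224,381), the large disc at (412,338), the small recess at (185,228) and the large recess at (360,178). Next I'll measure these points properly with masks, and check the carton's height before crossing it.

```bash
cat >> h.py <<'E'
def go(x,y,z,yaw):
    "print shift in tool units for target TCP, plus turn units, from measured pose"
    s=readout.observe(); M=R.from_rotvec(s['ee_rot']).as_matrix()
    d=M.T@(np.array([x,y,z])-s['position'])/0.04
    cur=np.arctan2(M[1,0],M[0,0]); t=-(np.degrees(yaw-cur)+180)%360-180
    t=-((np.degrees(yaw-cur)+180)%360-180)
    print('pos',np.array(s['position']).round(4),'yaw',round(cur,3),'shift units',d.round(2),'turn units',round(t/4,2),'force',np.array(s['force']).round(1))
E
python3 - <<'E'
from h import *
a=grab('top'); p=a['pixels'].astype(int)
zm=a['z_map']; box=zm[190:275,90:210]; box=box[box>0]; print('carton top z ~',a['position'][2]-np.percentile(box,[1,50])*.985)
def cen(mask,seed,z,up=1):
    n,l,st,ce=cv2.connectedComponentsWithStats(mask.astype('uint8'))
    k=l[seed[1],seed[0]]; 
    c=cv2.findContours((l==k).astype('uint8'),0,2)[0][0]; h=cv2.moments(cv2.convexHull(c)); 
    u,v=h['m10']/h['m00'],h['m01']/h['m00']; q=ray(a,u,v,z); print(seed,(round(u,1),round(v,1)),'diam px',round(2*np.sqrt(st[k,4]/np.pi),1),'hull diam mm',round(2*np.sqrt(h['m00']/np.pi)*(a['position'][2]-z)/390*1000,1),q.round(4)); return q
dark=p.max(2)<150
S=p.min(2)<205
q=[cen(S,(281,207),.079),cen(S,(312,203),.079),cen(S,(273,181),.067),cen(S,(305,174),.067)]
for i in (0,1):
    d=q[i+2]-q[i]; print('push yaw',np.arctan2(d[1],d[0]),np.hypot(d[0],d[1]))
d=q[2]-q[3]; print('recess dist (90mm)',np.hypot(*d[:2]),'carrier yaw',np.arctan2(-d[0],d[1]))
for y in (.264,):
  B=np.array([[np.cos(y),-np.sin(y)],[np.sin(y),np.cos(y)]]); O=np.array([.5317,-.2947])
  for k in q: print((B.T@(k[:2]-O)).round(4))
E
```

```text
carton top z ~ [0.20267433 0.1893512 ]
(281, 207) (280.4, 209.1) diam px 12.4 hull diam mm 31.7 [ 0.4812 -0.2589  0.079 ]
(312, 203) (314.4, 201.2) diam px 16.9 hull diam mm 44.6 [ 0.503  -0.3498  0.079 ]
(273, 181) (272.7, 179.9) diam px 14.4 hull diam mm 36.9 [ 0.5617 -0.2389  0.067 ]
(305, 174) (304.6, 171.1) diam px 18.6 hull diam mm 48.4 [ 0.5868 -0.3256  0.067 ]
push yaw 0.24299159868533865 0.08298469663859015
push yaw 0.28154063401980595 0.08724152334213671
recess dist (90mm) 0.0902328491477153 carrier yaw 0.28129335719808907
[-0.0394  0.0478]
[-0.0421 -0.0457]
[0.0436 0.046 ]
[ 0.0451 -0.0442]
```

```bash
python3 -m creep '[[0,0,0,1,1],[0,0,0,1,1],[0,0,0,1,1],[0,0,0,1,1],[0,0,0,1,1],[0,0,0,1,1],[0,0,0,1,1],[0,0,0,1,1],[0,0,0,1,0.3],[0,0,0,1,0.3]]'; python3 -c "
from h import *
go(.42,-.25,.226,.264)"
```

```text
clock: 1.45
position: [0.227, 0.5822, 0.2265]
ee_rot: [1.605, 2.701, -0.001]
force: [0.3, 0.2, -0.0]
width: 0.827
gripper_force: 0.0
pos [0.227  0.5822 0.2265] yaw 2.069 shift units [-2.058e+01 -5.710e+00  2.000e-02] turn units 25.86 force [ 0.3  0.2 -0. ]
```

```bash
python3 -m creep '[[0,0,-1,1,0.3],[-0.94,-0.26,0,0,0.26],[-0.94,-0.26,0,0,0.26],[-0.94,-0.26,0,0,0.26],[-0.94,-0.26,0,0,0.26],[-0.94,-0.26,0,0,0.26],[-0.94,-0.26,0,0,0.26],[-0.94,-0.26,0,0,0.26],[-0.94,-0.26,0,0,0.26],[-0.94,-0.26,0,0,0.26]]'; python3 -c "
from h import *
go(.42,-.25,.226,.264)"
```

```text
clock: 2.7
position: [0.2834, 0.2344, 0.2667]
ee_rot: [-1.695, -2.645, -0.0]
force: [0.5, 0.1, 0.4]
width: 0.26
gripper_force: 0.0
pos [0.2834 0.2344 0.2667] yaw 2.002 shift units [-12.43  -1.96   1.02] turn units 24.89 force [0.5 0.1 0.4]
```

```bash
python3 -m creep '[[-0.96,-0.15,0,0,0.26],[-0.96,-0.15,0,0,0.26],[-0.96,-0.15,0,0,0.26],[-0.96,-0.15,0,0,0.26],[-0.96,-0.15,0,0,0.26],[-0.96,-0.15,0,0,0.26],[-0.96,-0.15,0,0,0.26],[-0.96,-0.15,0,0,0.26],[-0.96,-0.15,0,0,0.26],[-0.96,-0.15,0,0,0.26],[-0.96,-0.15,0,0,0.26],[-0.96,-0.15,0,0,0.26]]'; python3 -m creep '[[0,0,0,1,0.26],[0,0,0,1,0.26],[0,0,0,1,0.26],[0,0,0,1,0.26],[0,0,0,1,0.26],[0,0,0,1,0.26],[0,0,0,1,0.26],[0,0,0,1,0.26],[0,0,0,1,0.26],[0,0,0,1,0.26],[0,0,0,1,0.26],[0,0,0,1,0.26]]'; python3 -m creep '[[0,0,0,1,0.26],[0,0,0,1,0.26],[0,0,0,1,0.26],[0,0,0,1,0.26],[0,0,0,1,0.26],[0,0,0,1,0.26],[0,0,0,1,0.26],[0,0,0,1,0.26],[0,0,0,1,0.26],[0,0,0,1,0.26],[0,0,0,1,0.26],[0,0,0,1,0.26]]';  python3 -c "
from h import *
go(.42,-.25,.226,.275)
w=grab('wrist','w1.png');print(w['position'],w['rotation'])"
```

```text
clock: 4.2
position: [0.4112, -0.2137, 0.2668]
ee_rot: [1.692, 2.646, 0.001]
force: [0.7, 0.8, 1.0]
width: 0.262
gripper_force: 0.0
clock: 5.7
position: [0.4104, -0.2129, 0.2667]
ee_rot: [-2.626, -1.724, -0.0]
force: [-0.5, -0.2, 0.3]
width: 0.258
gripper_force: 0.0
clock: 7.2
position: [0.4104, -0.2129, 0.2666]
ee_rot: [-3.1, -0.507, -0.0]
force: [0.9, -0.1, 0.1]
width: 0.263
gripper_force: 0.0
pos [ 0.4104 -0.2129  0.2666] yaw 0.324 shift units [-0.07  0.96  1.02] turn units 0.7 force [ 0.9 -0.1  0.1]
[ 0.4858248  -0.18713607  0.42474449] [-0.2595828   0.18732874 -1.2365442 ]
```

View pics/w1.png

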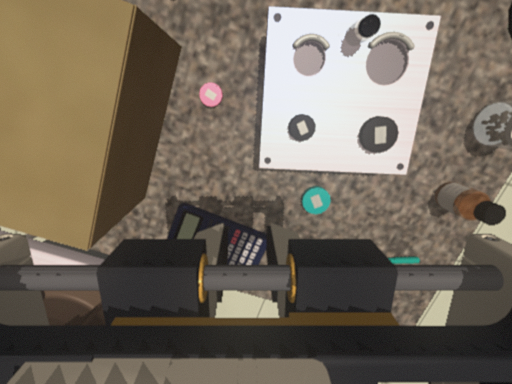

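The wrist view shows the whole plate: small disc (302,128), large disc (379,134), small recess (309,57), large recess (386,62). The corner screws are at (277,18), (433,25), (267,161) and (400,167). I'll measure the screws and discs from this view.

Run:
```python
from h import *
a=grab('wrist'); p=a['pixels'].astype(int); H=a['position'][2]
def cen(mask,seed,z):
    n,l,st,ce=cv2.connectedComponentsWithStats(mask.astype('uint8'))
    w=l[seed[1]-4:seed[1]+5,seed[0]-4:seed[0]+5]; w=w[w>0]; k=np.bincount(w).argmax()
    c=cv2.findContours((l==k).astype('uint8'),0,2)[0][0]; hl=cv2.convexHull(c)
    h=cv2.moments(hl); u,v=h['m10']/h['m00'],h['m01']/h['m00']
    W=np.array([ray(a,*q[0],z)[:2] for q in hl],'float32'); q=ray(a,u,v,z)
    print(seed,(round(u,1),round(v,1)),'area diam mm',round(2000*np.sqrt(cv2.contourArea(W)/np.pi),1),q.round(4)); return q[:2]
D=p.max(2)<150
sc=np.array([cen(D,s,.07) for s in [(277,18),(433,25),(267,161),(400,167)]])
O=sc.mean(0); dx=sc[0]+sc[1]-sc[2]-sc[3]; dy=sc[0]+sc[2]-sc[1]-sc[3]
print('screw spans',np.linalg.norm(dx)/2,np.linalg.norm(dy)/2)
y1=np.arctan2(dx[1],dx[0]); y2=np.arctan2(-dy[0],dy[1]); y=(y1+y2)/2; print('O',O,'yaw',y1,y2)
B=np.array([[np.cos(y),-np.sin(y)],[np.sin(y),np.cos(y)]])
for n,s,r in [('small',(302,124),(.04,.045)),('large',(379,128),(.04,-.045))]:
    d=cen(D,s,.079); t=O+B@np.array(r); e=t-d; print(n,'carrier frame',(B.T@(d-O)).round(4),'target',t.round(4),'push yaw',np.arctan2(e[1],e[0]),'dist',np.hypot(*e))
S=p.min(2)<195
for s in [(309,60),(386,66)]: print((B.T@(cen(S,s,.068)-O)).round(4))
```

```text
(277, 18) (276.5, 17.0) area diam mm 6.2 [ 0.5833 -0.1895  0.07  ]
(433, 25) (429.0, 24.5) area diam mm 7.2 [ 0.6299 -0.3531  0.07  ]
(267, 161) (267.3, 159.7) area diam mm 6.5 [ 0.4298 -0.2335  0.07  ]
(400, 167) (399.6, 165.6) area diam mm 6.8 [ 0.476  -0.3967  0.07  ]
screw spans 0.15982318739927143 0.16985017800540467
O [ 0.52974808 -0.29319918] yaw 0.2776602702376384 0.27654440993063945
(302, 124) (300.8, 127.3) area diam mm 31.6 [ 0.4809 -0.2572  0.079 ]
small carrier frame [-0.0371  0.048 ] target [ 0.5559 -0.239 ] push yaw 0.23860806796899234 dist 0.07716281624835467
(379, 128) (377.6, 133.8) area diam mm 45.4 [ 0.5029 -0.348   0.079 ]
large carrier frame [-0.0408 -0.0453] target [ 0.5805 -0.3255] push yaw 0.28131639895733646 dist 0.08075849222014277
(309, 60) (309.1, 53.3) area diam mm 42.5 [ 0.5612 -0.2378  0.068 ]
[0.0455 0.0447]
(386, 66) (388.0, 56.6) area diam mm 55.1 [ 0.5867 -0.3254  0.068 ]
[ 0.046  -0.0466]
```

Screw spacing comes out at 160 x 170 mm, and both cameras agree to within 2 mm. I'll do the small disc first, with the fingers 18 mm apart straddling its rear.

```bash
python3 -m creep '[[0,0,0,0.6,0.2],[0,0,0,0.6,0.2],[0,0,0,0,0.2]]' >/dev/null; python3 -c "
from h import *
go(.4441,-.2665,.0740,.239)"
```

```text
pos [ 0.4104 -0.2129  0.2667] yaw 0.244 shift units [0.49 1.5  4.82] turn units 0.08 force [-0.1  1.1 -0.4]
```

```bash
python3 -m creep '[[0.25,0.75,0.5,0.08,0.2],[0.24,0.75,0.5,0,0.2],[0,0,0.9,0,0.2],[0,0,0.9,0,0.2],[0,0,0.8,0,0.2],[0,0,0.6,0,0.2],[0,0,0.3,0,0.2],[0,0,0.2,0,0.2],[0,0,0.1,0,0.2],[0,0,0,0,0.2]]'; python3 -c "
from h import *
go(.4441,-.2665,.0740,.239); go(.5341,-.2449,.074,.239); grab('wrist','w2.png')"
```

```text
clock: 8.93
position: [0.444, -0.2667, 0.075]
ee_rot: [3.119, 0.372, 0.001]
force: [-0.5, -0.2, 0.2]
width: 0.197
gripper_force: 0.0
pos [ 0.444  -0.2667  0.075 ] yaw 0.237 shift units [ 0.   -0.    0.03] turn units -0.03 force [-0.5 -0.2  0.2]
pos [ 0.444  -0.2667  0.075 ] yaw 0.237 shift units [ 2.32 -0.    0.03] turn units -0.03 force [-0.5 -0.2  0.2]
```

View pics/w2.png

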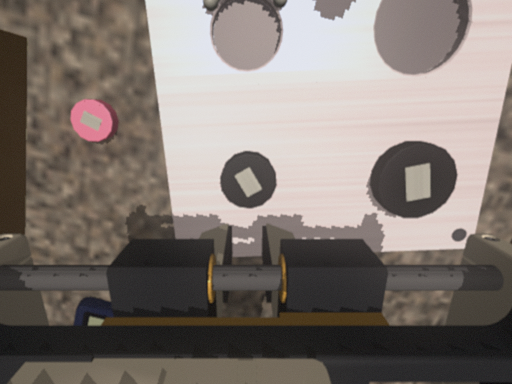

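The small disc (248,180) and its recess (247,32) both lie on the fingers' centre line (column 247), so I can push straight ahead.

```bash
python3 -m creep '[[0.15,0,0.03,0,0.2],[0.15,0,0,0,0.2],[0.15,0,0,0,0.2],[0.15,0,0,0,0.2],[0.15,0,0,0,0.2],[0.15,0,0,0,0.2],[0.15,0,0,0,0.2],[0.15,0,0,0,0.2],[0.15,0,0,0,0.2],[0.15,0,0,0,0.2]]'; python3 -m creep '[[0.1,0,0,0,0.2],[0.1,0,0,0,0.2],[0.1,0,0,0,0.2],[0.1,0,0,0,0.2],[0.1,0,0,0,0.2],[0.1,0,0,0,0.2],[0.1,0,0,0,0.2],[0.08,0,0,0,0.2],[0,0,0,0,0.2]]';python3 -c "
from h import *
go(.5341,-.2449,.074,.239); grab('wrist','w3.png')"
```

```text
clock: 10.22
position: [0.5025, -0.2525, 0.0735]
ee_rot: [-3.12, -0.371, -0.0]
force: [-0.8, -0.1, 0.2]
width: 0.201
gripper_force: 0.2
clock: 11.35
position: [0.5327, -0.2451, 0.0735]
ee_rot: [-3.119, -0.372, -0.0]
force: [0.4, 0.1, -0.0]
width: 0.202
gripper_force: 0.0
pos [ 0.5327 -0.2451  0.0735] yaw 0.237 shift units [ 0.03  0.   -0.01] turn units -0.02 force [ 0.4  0.1 -0. ]
```

View pics/w3.png

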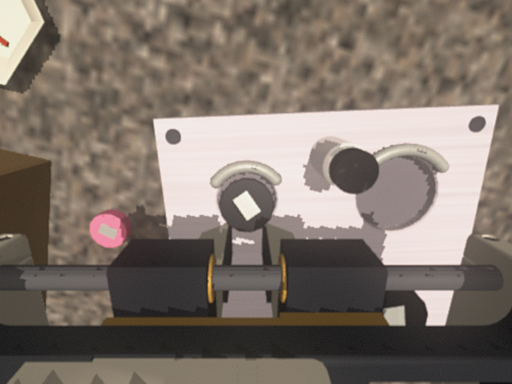

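The disc at (246,203) now covers the small recess, just short of the rod arc. I'll use depth to tell whether it has dropped.

```bash
cat >> h.py <<'E'
def hz(a,u,v):
    d=float(a['z_map'][v,u]); K=np.array(a['camera_matrix']); q=np.linalg.solve(K,[u,v,1.])*d
    return (rot(a)@np.array([q[0],-q[1],-q[2]])+np.array(a['position']))
E
python3 -c "
from h import *
a=grab('wrist')
for u,v in [(246,186),(246,195),(230,203),(262,203),(246,222),(190,190),(300,215),(400,200)]: print(u,v,hz(a,u,v).round(4))"
```

```text
246 186 [ 0.566  -0.2362  0.0762]
246 195 [ 0.561  -0.2375  0.077 ]
230 203 [ 0.5544 -0.2295  0.0777]
262 203 [ 0.5591 -0.2474  0.0789]
246 222 [ 0.5461 -0.2411  0.0804]
190 190 [ 0.5539 -0.2046  0.0698]
300 215 [ 0.5542 -0.2732  0.0704]
400 200 [ 0.5764 -0.3333  0.0637]
```

The disc is tilted: its front has dropped but its rear is still on the lip. I'll push a few mm further.

```bash
python3 -m creep '[[0.05,0,0,0,0.2],[0.04,0,0,0,0.2],[0,0,0,0,0.2],[0,0,0,0,0.2]]';python3 -c "
from h import *
a=grab('wrist')
for u,v in [(246,195),(246,203),(246,212),(230,210),(262,210),(246,226)]: print(u,v,hz(a,u,v).round(4))"
```

```text
clock: 11.95
position: [0.5359, -0.2444, 0.0735]
ee_rot: [-3.12, -0.371, -0.0]
force: [0.2, 0.6, -0.3]
width: 0.195
gripper_force: 0.0
246 195 [ 0.5641 -0.2367  0.076 ]
246 203 [ 0.559  -0.238   0.0751]
246 212 [ 0.5535 -0.2393  0.075 ]
230 210 [ 0.5523 -0.2298  0.0746]
262 210 [ 0.557  -0.2482  0.0752]
246 226 [ 0.5449 -0.2414  0.0755]
```

The small disc is flat at z=0.075, so it is seated. I'll back off, lift and line up behind the large disc.

```bash
python3 -m creep '[[-0.3,0,0,0,0.2],[-0.7,0,0,0,0.2],[0,0,-0.5,-0.6,0.26],[0,0,-0.7,0,0.26],[0,0,0,0,0.26]]' >/dev/null;python3 -c "
from h import *
go(.4588,-.3618,.0735,.281)"
```

```text
pos [ 0.4971 -0.2548  0.1232] yaw 0.278 shift units [-1.66  2.31  1.24] turn units -0.04 force [-0.2 -0.6 -0.7]
```

```bash
python3 -m creep '[[-0.83,0.4,0,0,0.26],[-0.83,0.7,0,0,0.26],[0,0.7,0,0,0.26],[0,0.51,0,0,0.26],[0,0,0.6,0,0.26],[0,0,0.4,0,0.26],[0,0,0.2,0,0.26],[0,0,0.04,0,0.26],[0,0,0,0,0.26]]';python3 -c "
from h import *
go(.4588,-.3618,.0735,.281);go(.5558,-.3332,.0735,.281); grab('wrist','w4.png')"
```

```text
clock: 13.75
position: [0.4588, -0.3609, 0.0723]
ee_rot: [3.111, 0.437, 0.001]
force: [0.1, -0.6, 0.6]
width: 0.258
gripper_force: 0.0
pos [ 0.4588 -0.3609  0.0723] yaw 0.279 shift units [-0.01  0.02 -0.03] turn units -0.03 force [ 0.1 -0.6  0.6]
pos [ 0.4588 -0.3609  0.0723] yaw 0.279 shift units [ 2.52  0.   -0.03] turn units -0.03 force [ 0.1 -0.6  0.6]
```

View pics/w4.png

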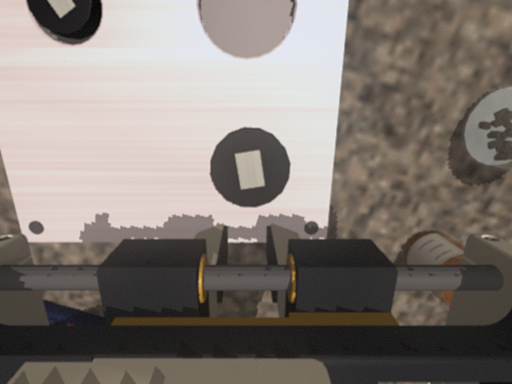

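The large disc (249,167) and its recess (247,8) are both on the finger line. Pushing now.

```bash
python3 -m creep '[[0.1,0,-0.03,0,0.26],[0.15,0,0,0,0.26],[0.15,0,0,0,0.26],[0.15,0,0,0,0.26],[0.15,0,0,0,0.26],[0.15,0,0,0,0.26],[0.15,0,0,0,0.26],[0.15,0,0,0,0.26],[0.15,0,0,0,0.26],[0.15,0,0,0,0.26],[0.15,0,0,0,0.26]]'; python3 -m creep '[[0.1,0,0,0,0.26],[0.1,0,0,0,0.26],[0.1,0,0,0,0.26],[0.1,0,0,0,0.26],[0.1,0,0,0,0.26],[0.1,0,0,0,0.26],[0.1,0,0,0,0.26],[0.1,0,0,0,0.26],[0.1,0,0,0,0.26],[0.02,0,0,0,0.26],[0,0,0,0,0.26]]';python3 -c "
from h import *
go(.5558,-.3332,.0735,.281);a=grab('wrist','w5.png')
for u,v in [(247,180),(225,200),(230,190),(265,190),(270,200),(247,200),(247,215),(247,225)]: print(u,v,hz(a,u,v).round(4))"
```

```text
clock: 15.18
position: [0.5206, -0.3431, 0.0731]
ee_rot: [-3.111, -0.436, -0.0]
force: [-0.7, 0.3, 1.2]
width: 0.261
gripper_force: 0.4
clock: 16.55
position: [0.5556, -0.333, 0.0731]
ee_rot: [-3.111, -0.437, -0.0]
force: [-0.0, 1.1, 0.5]
width: 0.262
gripper_force: 0.0
pos [ 0.5556 -0.333   0.0731] yaw 0.279 shift units [ 0.    0.01 -0.01] turn units -0.03 force [-0.   1.1  0.5]
247 180 [ 0.592  -0.3224  0.0747]
225 200 [ 0.5769 -0.3133  0.075 ]
230 190 [ 0.5835 -0.3145  0.0746]
265 190 [ 0.5891 -0.3341  0.0747]
270 200 [ 0.5841 -0.3386  0.0748]
247 200 [ 0.5802 -0.3258  0.0741]
247 215 [ 0.5718 -0.3282  0.0759]
247 225 [ 0.5654 -0.33    0.0754]
```

View pics/w5.png

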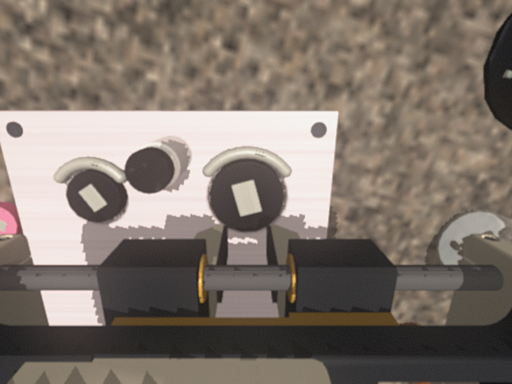

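The large disc (247,196) is flat at z≈0.075 inside its recess. The small disc (97,195) is still seated and the vial is standing. I'll back off, lift clear, and check both once more.

```bash
python3 -m creep '[[-0.3,0,0,0,0.26],[-0.7,0,0,0,0.26],[0,0,-0.5,0,0.26],[0,0,-1,0,0.26],[-0.5,0,-1,0,0.26],[-0.5,0,-1,0,0.26],[0,0,0,0,0.26],[0,0,0,0,0.26]]';python3 - <<'E'
from h import *
a=grab('wrist','w6.png'); K=np.array(a['camera_matrix'])
for n,c in [('small',(.5562,-.2395)),('large',(.5808,-.326))]:
  for dx,dy in [(0,0),(.010,0),(-.010,0),(0,.010),(0,-.010)]:
    P=rot(a).T@(np.array([c[0]+dx,c[1]+dy,.075])-a['position']); q=K@np.array([P[0],-P[1],-P[2]]); u,v=(q[:2]/q[2]).round().astype(int)
    print(n,u,v,hz(a,u,v).round(4))
E
```

```text
clock: 17.6
position: [0.4791, -0.3546, 0.2132]
ee_rot: [-3.11, -0.437, -0.002]
force: [0.4, -0.0, -1.3]
width: 0.258
gripper_force: 0.0
small 156 76 [ 0.5562 -0.2403  0.0766]
small 158 65 [ 0.5665 -0.2399  0.0751]
small 154 86 [ 0.5466 -0.2397  0.0751]
small 146 73 [ 0.5562 -0.2302  0.0758]
small 166 79 [ 0.5562 -0.2498  0.0752]
large 248 76 [ 0.5809 -0.3262  0.0759]
large 251 65 [ 0.5912 -0.3262  0.075 ]
large 245 87 [ 0.5705 -0.3261  0.0747]
large 238 73 [ 0.5808 -0.3161  0.0759]
large 258 79 [ 0.5811 -0.3363  0.0747]
```

View pics/w6.png

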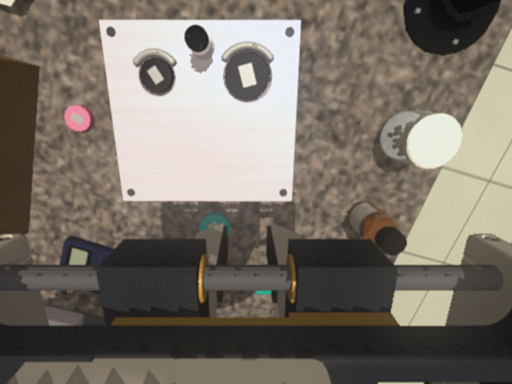

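Both discs are flat in their own recesses: small at (156,76), large at (248,76). Everything else in view is where it was, and the robot is clear.

```bash
python3 -c "
from cell import sign_off
print(sign_off())"
```

```text
the job is handed in; nothing more can be done
None
```

Both discs lie flat in the recesses of their own size (tops at about z = 0.075 m, as expected when seated), moved only by pushing; the vial is still standing, and the job was handed in at about 18 s.

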